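# Press a plug-in card home in the programming jig and hold it

## Robot

A 7-joint arm with a two-finger parallel gripper is mounted at the origin on a cart in front of the work surface, level with it; the furniture and walls round the work are solid. World frame = base frame: x ahead of the robot, y to its left, z up, the work surface at z = 0. Lengths are in mm, angles in rad, forces in N, time in s.
With the tool pointing down it reaches from about 425 to 925 mm from the base axis. Payload 6.8 kg.
Tool frame: the origin (TCP) lies at the very end of the fingers, on their centre line; the grasp point (between the pads) lies 19 mm behind it; z points along the fingers, y is the line along which they close (so a half turn about z gives the same grasp; the last joint's range is limited). The gripper opens to 88 mm and grips with 3 to 60 N. Pads are 20 mm wide; open, the fingers measure 115 mm over their backs; the gripper's body (75 mm by 178 mm) begins 61 mm behind the grasp point.
Start: joints at [1.005, 0.477, 0.022, 1.555, -0.011, 1.109, -0.083], TCP at [298.345, -605.506, 222.664] pointing down, gripper open.
Joint ranges: [-2.96, 2.96], [-0.34, 2.1], [-1.41, 1.46], [0.24, 2.44], [-1.37, 4.51], [0.17, 1.92], [-2.96, 2.96]. Speed limits (rad/s): [2.39, 2.39, 3.14, 3.14, 3.14, 3.14, 3.14].

## Interface

Orientations are given as a unit quaternion [w, x, y, z].
In Python, from cell import manip gives the robot as it stands. The module is installed in compiled form; this text tells all that it offers.
- The arm moves only by the tool servo_tool, never from a script. Its argument "steps" is a list of rows, each a list of 7 numbers: the shift along the tool's x, y, z as a fraction of full scale, then the turn, a rotation vector about the tool's x, y, z as a fraction of full scale, then the finger opening in mm, from 0 to 87.8. A call has 1 to 12 rows; each row is the pose to reach, as a shift and turn from the pose commanded when the call began, along the tool's axes at that moment; what a row does not reach only later rows make up. Full scale, the value 1, is 0.1 m for a shift and 90 degrees for a turn. A row lasts 1/10 s, in which the tool goes at most 50 mm and 8.59 degrees, less where a joint would pass 70% of its speed; a pose out of reach is approached as far as the arm can. A call with a number of a shift or a turn outside -1 to 1 is refused whole. A call with a gripper value outside its range is refused whole. The fingers move at their own pace and stop on an object; the grip force is fixed at half the most. Time passes only in rows, so rows that repeat a pose let the fingers close. It gives the time, the measured TCP pose, the force, the opening and the grip force at its end, in the units of the state.
- manip.state(): the state, without advancing time (a new reading comes with each control period).
- manip.capture(name): name is "side" or "top" or "wrist"; returns a dict with "color" (384x512x3 uint8, blue, green, red), "fov_y" (degrees; the focal length in pixels is half the picture's height over the tangent of half this angle, whatever the lens; pixels are square), "cx", "cy" (the principal point, pixels), "dist_coeffs" ([k1, k2, p1, p2, k3] as OpenCV has them; the pictures are not rectified), "origin" and "rotation" of the camera in the world; the wrist camera has in their place "tool_from_camera" (4x4, takes a point from camera to tool coordinates, whose origin is the TCP and whose axes are the flange's). Camera axes: x right, y down, z forward; pixel columns grow to the right and rows downward; lengths in mm; the calibration is good to about 2 mm. A picture is of the moment at which its call begins: read the wrist's pose just before it. There is no depth.
- manip.job_done(): hands the job in; it is judged then, once.
The state is a dict: "time": time; "joint_pos": joint angles; "qd": joint speeds; "joint_torque": joint torques, N m; "tcp_pos": TCP position; "orientation": TCP orientation; "wrist_force": force on the tool from outside, world axes, zero at the start; "torque": the same for the moment, N m; "finger_gap": finger opening in mm; "grip_force": force on a finger pad.
Only numpy, scipy, OpenCV 4.12 (cv2) and the standard library are available. Lean on these libraries where they do the work, as an engineer would, in place of code of your own. Each camera call takes 0.05 s, during which the arm holds its last target. There are 200 camera calls.

## Task

Draw the plug-in card, the one with the metal handle rail, straight up out of the slotted board rack and lower it into the slot of the programming jig, with its component side facing away from the jig's tall back plate. Press it down on the sprung probe pins until its lower edge is fully home on the two foot stops, and at the same time sideways against the steel end stop, firmly but without forcing it. The jig has no latch: finish while still gripping the card and pressing it into that corner, and leave everything else where it is.

Things in the scene. Friction and masses are not known exactly. Their poses are not given: they have to be found in the camera images.
- card_rail (a point): Grip point of the card to take: centre of the aluminium handle rail along its top edge. Rail 80 mm long (y), 10 thick (x), 16 high (z), 8 mm of it above and below this point. Below it a green circuit board on edge, 95 mm wide (y), 2 thick (x), down to 58 mm below this point. z up; the component side (parts up to 2 mm high) looks to -x, the plain back to +x.
- card_foot (a point): Middle of the card's lower (contact) edge, 58 mm below card_rail; same axes.
- card_corner (a point): The card's lower corner at its +y end: 47.5 mm along +y from card_foot. This corner goes into the jig's corner.
- card: The card as a whole, board and rail, about 0.1 kg, loose in its slot. Origin and axes as card_foot.
- rack: Black slotted board rack, fixed, 168 (x) x 122 (y) mm; origin on the bench under its centre, z up. Comb walls along both sides, tops 47 mm high, hold boards upright by their side edges in slots 4.2 mm wide, slot floor 8 mm high. Boards stand along y in the slots at x = -60, 0 and 60 mm, components towards -x; which slot has the card varies.
- bare_a: A bare circuit board standing in the rack, 95x52 mm, 2 mm thick, no rail, top 60 mm above the bench; stays there. Origin at the middle of its lower edge.
- bare_b: The other bare circuit board in the rack, the same as bare_a.
- jig: Programming jig, fixed, black base 100 (x) x 170 (y) mm, top 14 mm high; origin on the bench under the middle of the card's place, z up, x to its back. Upright slot along y: behind it a back plate (face at x = 2.8 mm, with flared lip 57 mm high), in front two short guides (faces at x = -2.8 mm, 42 mm high), end stop at +y, open at -y. The seated card has the jig's axes.
- jig_seat (a point): Where card_foot is when the card is home: 22 mm above the bench, level with the tops of the foot stops, in the middle of the slot (card has 1.8 mm play to either side in x); axes as the jig. Lower the card some mm short of the end stop (towards -y), then slide it over.
- jig_corner (a point): The corner where end stop and foot stops' level meet: 47.5 mm along +y from jig_seat; card_corner comes here when the card is home.
- foot_stops: The two rigid steel pads in the slot, at y = +-30 mm, tops 22 mm above the bench; the card's lower edge comes down on them. Pressed down, friction here takes up to about 8 N of a side push, so push sideways before pressing down and keep that push. Origin and axes as the jig.
- end_stop: Rigid upright steel block at the slot's +y end: stop face at y = +47.5 mm, looking to -y, top 58 mm above the bench. Origin and axes as the jig.
- probes (a joint): Row of six sprung gold probe pins in the middle of the slot, moving together: 0 = up (tips 4 mm above the foot stops), grows as they are pressed down, 0.004 m with the card on the foot stops. They push back with 2.1 N at first and 7.7 N when home, more than the card's weight.
- driver_green: Bystander, loose: green-handled screwdriver, 15x146x15 mm; origin under its middle. Leave it.
- usb_stick: Bystander, loose: black USB stick, 17x53x8 mm; origin under its middle. Leave it.
- needle_pliers: Bystander, loose: blue-handled needle-nose pliers, 45x153x12 mm; origin under its middle. Leave it.
- screw_dish: Bystander, loose: small white dish, 74x74x12 mm; origin under its middle. Leave it.

How it is judged (in metres and radians):
On the way, in this order (a step that is already met when the one before it is completed fails the run):
1. the gripped card is clear above the rack's slots (z of card_foot in the frame of rack above 0.052 m and contact force between the fingers and card above 2 N), for 0.2 s.
2. the gripped card stands in the jig's slot, low over the probe pins, component side away from the back plate (z of card_foot in the frame of jig_seat below 0.008 m and x of card_foot in the frame of jig_seat between -0.004 and 0.004 m and y of card_corner in the frame of jig_corner between -0.03 and 0.003 m and contact force between the fingers and card above 2 N), for 0.1 s.
At the end, for the whole second after the job is handed in: The gripped card presses with over 1 N on the foot stops and over 1 N on the end stop at once: lower edge within 1.5 mm of the stops' level, corner within 2 mm of the end stop, pins pressed over 3 mm, in line with the slot within 0.04 rad, upright within 0.08 rad, still (value of joint probes above 0.003 m and contact force between card and foot_stops above 1 N and contact force between card and end_stop above 1 N and y of card_corner in the frame of jig_corner above -0.002 m and z of card_corner in the frame of jig_corner below 0.0015 m and z of card_foot in the frame of jig_seat below 0.0015 m and x of card_corner in the frame of jig_corner between -0.004 and 0.004 m and angle between the y axis of card and the y axis of jig, either way round below 0.04 rad and angle between card's own z axis and vertical below 0.08 rad and contact force between the fingers and card above 2 N and linear speed of card below 0.01 m/s); the arm keeps its last pose, push and grip.
It fails at once if a bare board is pulled out of its slot or shifted (distance of any of bare_a, bare_b from where it was at the start of the episode above 0.02 m).
It fails at once if a bystander on the bench is pushed away (over 30 mm) (distance of any of driver_green, usb_stick, needle_pliers, screw_dish from where it was at the start of the episode above 0.03 m).
It fails at once if the card is forced: over 60 N against a stop (contact force between card and foot_stops above 60 N or contact force between card and end_stop above 60 N).
It also fails if it takes over 54 s, if anything falls off the work surface, if the arm or the gripper's body presses on something with over 40 N, if the wrist force passes 120 N, or if a joint passes its speed limit or range.

## Working session

There is one attempt and no reset: what is moved stays moved. The work goes in short steps, Python scripts to look and compute and a tool call to move; the robot and the scene stay as the last step left them, time stands still between calls to the robot, and variables do not carry over. Pictures are saved under pics/ and viewed, at most 10 in all, crops included, and the job is handed in when it is done.

Besides the shell and the picture viewer there is one more tool, called after "Emit:" as name(argument=value, ...) on one line, values as JSON. servo_tool: Moves the arm, as the interface text tells. Its arguments: {"type":"object","properties":{"steps":{"type":"array"}},"required":["steps"]}

```bash
mkdir -p pics; cat > h.py <<'E'
import numpy as np, cv2, pickle
from scipy.spatial.transform import Rotation as R
from cell import manip
def cam(name):
    s=manip.state(); c=manip.capture(name)
    if name=='wrist':
        q=np.array(s['orientation']); T=np.eye(4); T[:3,:3]=R.from_quat(q[[1,2,3,0]]).as_matrix(); T[:3,3]=s['tcp_pos']
        M=T@np.array(c['tool_from_camera']); c['rotation']=M[:3,:3]; c['origin']=M[:3,3]
    c['origin']=np.array(c['origin']).ravel(); c['rotation']=np.array(c['rotation']).reshape(3,3)
    return c
def K(c):
    h=c['color'].shape[0]; f=h/2/np.tan(np.radians(c['fov_y'])/2)
    return np.array([[f,0,c['cx']],[0,f,c['cy']],[0,0,1.]])
def ray(c,uv):
    p=cv2.undistortPoints(np.array(uv,float).reshape(-1,1,2),K(c),np.array(c['dist_coeffs'],float)).reshape(-1,2)
    return np.c_[p,np.ones(len(p))]@c['rotation'].T
def onz(c,uv,z):
    d=ray(c,uv); return c['origin']+d*((z-c['origin'][2])/d[:,2])[:,None]
def proj(c,P):
    P=np.atleast_2d(np.array(P,float)); Rt=c['rotation'].T
    return cv2.projectPoints(P,cv2.Rodrigues(Rt)[0],-Rt@c['origin'],K(c),np.array(c['dist_coeffs'],float))[0].reshape(-1,2)
E
python3 - <<'E'
from h import *
print(manip.state())
for n in('top','side','wrist'):
    c=cam(n); pickle.dump(c,open(n+'0.pkl','wb')); print(n,c['fov_y'],c['origin'],c['rotation'].round(3).tolist(),c['dist_coeffs'])
    cv2.imwrite(f'pics/{n}0.png',cv2.resize(c['color'],None,fx=1.5,fy=1.5,interpolation=cv2.INTER_CUBIC))
E
```

```text
{'time': 0.0, 'joint_pos': array([ 1.00490103,  0.47779661,  0.02233477,  1.55643357, -0.0114877 ,
        1.10929132, -0.08311747]), 'qd': array([-0.00050309, -0.0002558 ,  0.00154315, -0.00062959, -0.00023605,
        0.00051934,  0.00127681]), 'joint_torque': array([ 5.01414179e-04, -5.82838762e+01,  1.53521709e+00, -2.72603756e+01,
       -5.43162518e-02,  1.69934897e-02,  1.95903413e-04]), 'tcp_pos': array([ 298.05351721, -604.96715256,  221.69152385]), 'orientation': array([-8.57967649e-04,  9.73915107e-01,  2.26910892e-01, -2.72941568e-04]), 'wrist_force': array([-0.0443884 ,  0.89135567,  0.10908153]), 'torque': array([-0.01609216, -0.02202949, -0.00242713]), 'grip_force': 0.0, 'finger_gap': 87.60826863536346}Traceback (most recent call last):
  File "<stdin>", line 4, in <module>
  File "h.py", line 9, in cam
    c['origin']=np.array(c['origin']).ravel(); c['rotation']=np.array(c['rotation']).reshape(3,3)
                                                             ~~~~~~~~~~~~~~~~~~~~~~~~~~~~~~~^^^^^
ValueError: cannot reshape array of size 4 into shape (3,3)
```

```bash
python3 - <<'E'
s=open('h.py').read()
s=s.replace("c['rotation']=np.array(c['rotation']).reshape(3,3)","r=np.array(c['rotation']); c['rotation']=r if r.size==9 else R.from_quat(r[[1,2,3,0]]).as_matrix()")
open('h.py','w').write(s)
E
python3 - <<'E'
from h import *
for n in('top','side','wrist'):
    c=cam(n); pickle.dump(c,open(n+'0.pkl','wb')); print(n,c['fov_y'],c['origin'],c['rotation'].round(3).tolist(),c['dist_coeffs'])
    cv2.imwrite(f'pics/{n}0.png',cv2.resize(c['color'],None,fx=1.5,fy=1.5,interpolation=cv2.INTER_CUBIC))
E
```

```text
top 43.937652546379944 [ 349.66014929   44.79937629 1265.48386262] [[0.004, -0.984, 0.179], [-1.0, -0.008, -0.022], [0.023, -0.179, -0.984]] [0.04560634 0.         0.         0.         0.        ]
side 47.89204601250106 [ 406.54381552 -764.03954116  434.01333551] [[0.988, -0.062, 0.144], [-0.157, -0.416, 0.896], [0.004, -0.907, -0.421]] [-0.07912911  0.          0.          0.          0.        ]
wrist 58.10650215515041 [ 368.25458074 -570.36184581  384.1110135 ] [[0.443, -0.859, -0.257], [-0.897, -0.424, -0.126], [-0.001, 0.286, -0.958]] [-0.00022848  0.          0.          0.          0.        ]
```

View pics/top0.png

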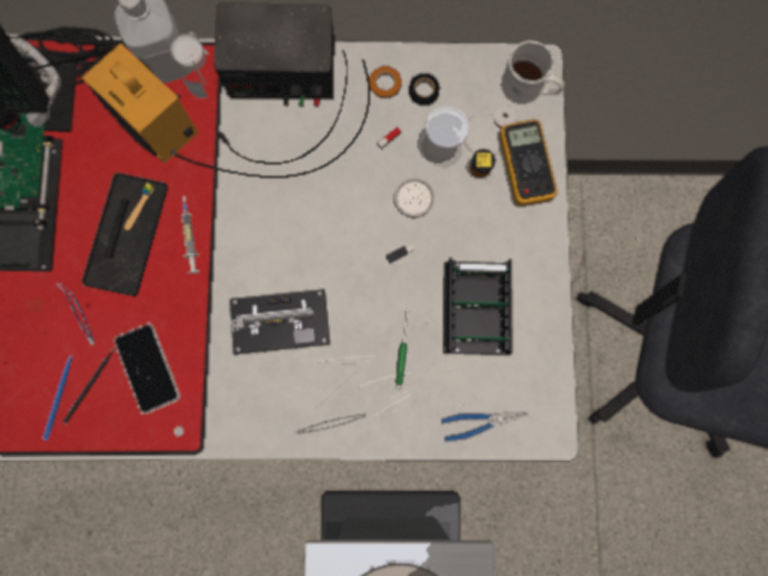

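View pics/side0.png

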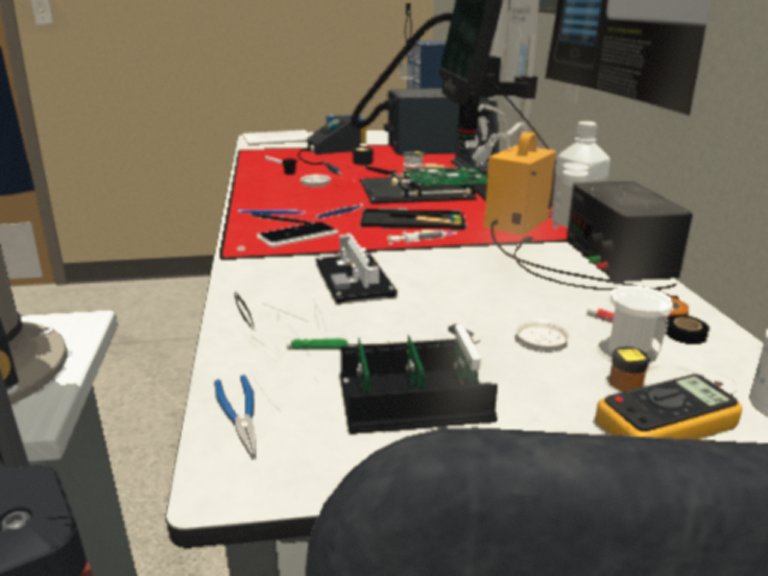

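```bash
python3 - <<'E'
from h import *
c=pickle.load(open('top0.pkl','rb')); s=pickle.load(open('side0.pkl','rb'))
f=lambda im,a,b,w,h,k: cv2.resize(im[b:b+h,a:a+w],(400,int(400*h/w)),interpolation=cv2.INTER_CUBIC)
A=f(c['color'],145,180,84,63,0);B=f(c['color'],285,165,70,78,0)
C=f(s['color'],205,150,64,54,0);D=f(s['color'],222,210,112,80,0)
L=np.vstack([A,C]);
def pad(x,h): return np.vstack([x,np.zeros((max(0,h-x.shape[0]),400,3),np.uint8)])[:h]
L=np.hstack([np.vstack([pad(A,300),pad(C,300)]),np.vstack([pad(B[:300*10],300) if 0 else cv2.resize(B,(400,300)),pad(D,300)])])
cv2.imwrite('pics/crop.png',L)
E
```

```text
(no output)
```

View pics/crop.png

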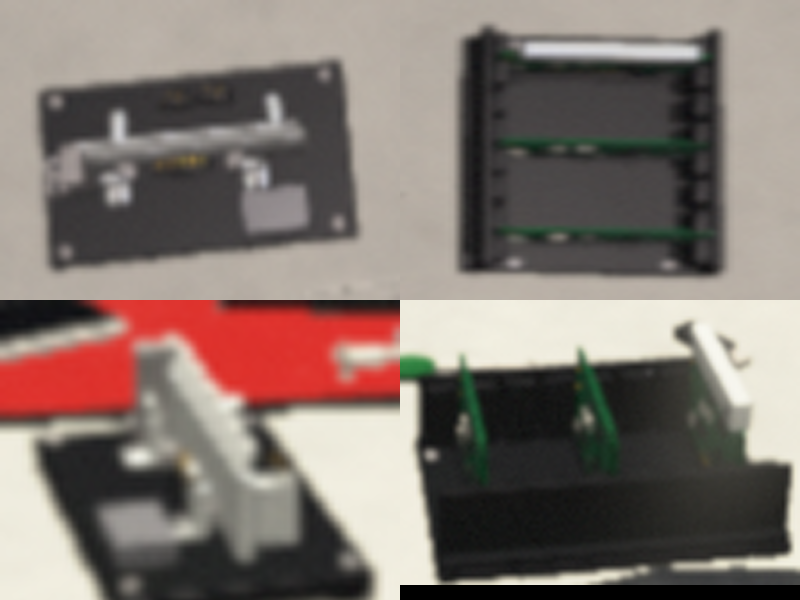

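View pics/wrist0.png

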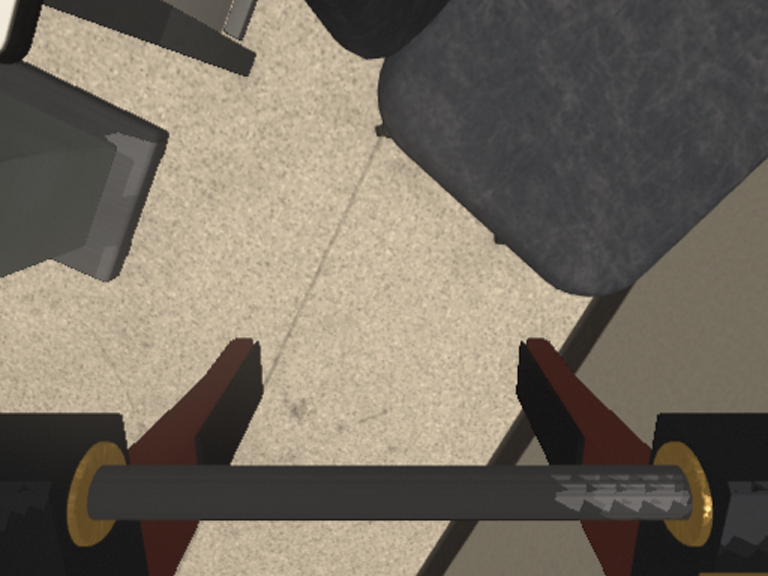

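```bash
python3 - <<'E'
from h import *
c=pickle.load(open('top0.pkl','rb')); im=c['color']; g=im.min(2)
def big(m,x0,y0,x1,y1):
    z=np.zeros_like(m); z[y0:y1,x0:x1]=m[y0:y1,x0:x1]
    cs,_=cv2.findContours(z,cv2.RETR_EXTERNAL,cv2.CHAIN_APPROX_NONE); return max(cs,key=cv2.contourArea)
m=((g>150)*255).astype(np.uint8)
k=big(m,303,170,338,183); r=cv2.minAreaRect(k); b=cv2.boxPoints(r); print('rail',r); P=onz(c,b,74); print(P.round(1)); print(P.mean(0), np.linalg.norm(P[0]-P[1]),np.linalg.norm(P[1]-P[2]))
d=((im.max(2)<110)*255).astype(np.uint8); d=cv2.morphologyEx(d,cv2.MORPH_CLOSE,np.ones((9,9)))
for nm,w,z in(('jig',(148,185,224,240),14),('rack',(290,168,346,242),20)):
    k=big(d,*w); r=cv2.minAreaRect(k); b=cv2.boxPoints(r); P=onz(c,b,z)
    print(nm,r,P.round(1).tolist(),P.mean(0).round(1))
    for i in (0,1): e=P[i+1]-P[i]; print(np.linalg.norm(e),np.degrees(np.arctan2(e[1],e[0])))
E
```

```text
rail ((320.0, 172.0), (4.0, 34.0), 90.0)
[[ 629.2  -93.6   74. ]
 [ 630.  -181.3   74. ]
 [ 619.4 -181.1   74. ]
 [ 618.6  -93.5   74. ]]
[ 624.28995829 -137.38395932   74.        ] 87.66356406865503 10.550852733875649
jig ((185.66302490234375, 214.29864501953125), (37.1630973815918, 65.11393737792969), 83.9909896850586) [[559.9, 303.0, 14.0], [579.7, 132.5, 14.0], [480.9, 120.3, 14.0], [462.2, 288.5, 14.0]] [520.7 211.1  14. ]
171.63683524648624 -83.38124471783728
99.5234620595836 -172.93009586531844
rack ((318.0, 204.0), (46.0, 64.0), 0.0) [[464.2, -76.7, 20.0], [636.1, -78.3, 20.0], [637.2, -202.2, 20.0], [465.1, -197.6, 20.0]] [ 550.7 -138.7   20. ]
171.95583645704428 -0.5388995447905626
123.87254279987725 -89.49071235883771
```

Emit:
servo_tool(steps=[[0.5,-0.28,0,0,0,-0.09,87],[1,-0.56,0,0,0,-0.18,87],[1,-0.56,0,0,0,-0.27,87],[1,-0.56,0,0,0,-0.36,87],[1,-0.56,0,0,0,-0.45,87],[1,-0.56,0,0,0,-0.54,87],[1,-0.56,0,0,0,-0.63,87],[1,-0.56,0,0,0,-0.71,87],[1,-0.56,0,0,0,-0.71,87]])

```text
time: 1.1
tcp_pos: [363.1, -511.1, 222.4]
orientation: [-0.0, 0.706, 0.708, 0.0]
wrist_force: [-0.6, 0.7, 0.3]
finger_gap: 87.0
grip_force: 0.0
```

Emit:
servo_tool(steps=[[0.4,0.28,0,0,0,0,87],[0.7,0.48,0,0,0,0,87],[0.94,0.64,0,0,0,0,87]])

```text
time: 1.4
tcp_pos: [428.5, -414.7, 222.6]
orientation: [-0.0, 0.707, 0.707, 0.0]
wrist_force: [0.9, 0.3, 0.3]
finger_gap: 86.9
grip_force: 0.0
```

Emit:
servo_tool(steps=[[0.4,0.28,0,0,0,0,87],[0.7,0.48,0,0,0,0,87],[0.94,0.64,0,0,0,0,87]])

```text
time: 1.7
tcp_pos: [492.3, -320.2, 222.8]
orientation: [0.0, 0.707, 0.707, 0.0]
wrist_force: [0.8, -0.5, -0.2]
finger_gap: 87.1
grip_force: 0.0
```

Emit:
servo_tool(steps=[[0.4,0.28,0,0,0,0,87],[0.7,0.48,0,0,0,0,87],[0.94,0.64,0,0,0,0,87],[0.94,0.64,0,0,0,0,87],[0.94,0.64,0,0,0,0,87]])

```text
time: 2.2
tcp_pos: [554.7, -228.3, 222.5]
orientation: [-0.0, 0.707, 0.708, -0.0]
wrist_force: [-0.0, -1.4, 0.3]
finger_gap: 86.9
grip_force: 0.0
```

Emit:
servo_tool(steps=[[0.4,0.28,0.2,0,0,0,87],[0.8,0.56,0.35,0,0,0,87],[0.91,0.64,0.35,0,0,0,87],[0.91,0.64,0.35,0,0,0,87],[0.91,0.64,0.35,0,0,0,87]])

```text
time: 2.7
tcp_pos: [617.8, -140.0, 187.7]
orientation: [0.0, 0.707, 0.707, -0.001]
wrist_force: [-0.1, -1.1, -0.3]
finger_gap: 86.9
grip_force: 0.0
```

```bash
python3 - <<'E'
from h import *
c=cam('wrist'); pickle.dump(c,open('w1.pkl','wb')); im=c['color']; cv2.imwrite('pics/w1.png',cv2.resize(im,None,fx=1.5,fy=1.5))
print(manip.state()['tcp_pos'],c['origin'])
print(proj(c,[[624,-97,74],[624,-177,74]]))
m=((im.min(2)>140)*255).astype(np.uint8)
cs,_=cv2.findContours(m,cv2.RETR_EXTERNAL,cv2.CHAIN_APPROX_NONE)
for k in sorted(cs,key=cv2.contourArea)[::-1][:5]:
    r=cv2.minAreaRect(k); P=onz(c,cv2.boxPoints(r),74); print(cv2.contourArea(k),r,P.round(1).tolist(),P.mean(0))
E
```

```text
[ 617.58813683 -140.68795695  187.94932386] [617.38862326 -60.94963378 349.81128988]
[[267.91648081 132.26384959]
 [267.2528792  225.62967407]]
61879.5 ((255.49996948242188, 154.49996948242188), (510.99993896484375, 308.99993896484375), -0.0) [[375.7, -260.8, 74.0], [431.4, -2.7, 74.0], [797.3, -2.8, 74.0], [851.3, -260.6, 74.0]] [ 613.91029426 -131.7334318    74.        ]
15931.0 ((75.32896423339844, 213.34796142578125), (152.67147827148438, 168.10072326660156), 2.544804573059082) [[374.9, -244.7, 74.0], [414.3, -92.1, 74.0], [534.5, -97.4, 74.0], [514.2, -251.8, 74.0]] [ 459.49053229 -171.50523031   74.        ]
958.5 ((354.5, 360.0), (26.0, 45.0), 90.0) [[687.4, -303.5, 74.0], [730.9, -303.5, 74.0], [733.9, -334.7, 74.0], [689.3, -334.7, 74.0]] [ 710.35890421 -319.08820039   74.        ]
649.0 ((499.5, 253.0), (42.0, 23.0), 90.0) [[815.1, -182.9, 74.0], [835.0, -182.9, 74.0], [843.6, -223.9, 74.0], [822.9, -223.9, 74.0]] [ 829.14360447 -203.3878515    74.        ]
447.5 ((250.5, 206.0), (44.0, 11.0), 90.0) [[605.3, -139.7, 74.0], [614.4, -139.7, 74.0], [614.3, -179.2, 74.0], [604.8, -179.2, 74.0]] [ 609.70646332 -159.47263372   74.        ]
```

View pics/w1.png

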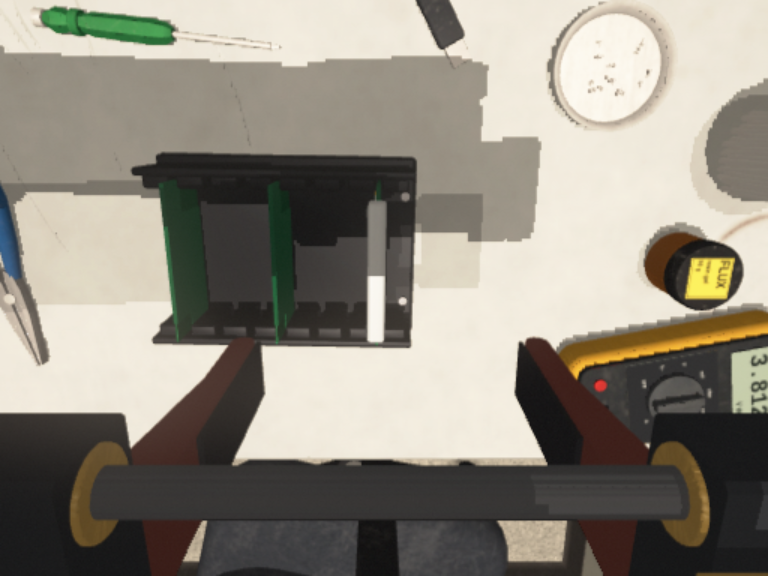

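```bash
python3 - <<'E'
from h import *
c=pickle.load(open('w1.pkl','rb')); im=c['color']
x0,y0,x1,y1=236,120,266,234
r=im[y0:y1,x0:x1].astype(int); sat=r.max(2)-r.min(2); g=r.min(2)
m=((g>75)&(sat<40))
m[:, 27:]=0
print([''.join('#' if v else '.' for v in row) for row in m[::8]])
k=max(cv2.findContours(m.astype(np.uint8),cv2.RETR_EXTERNAL,cv2.CHAIN_APPROX_NONE)[0],key=cv2.contourArea)
rr=cv2.boundingRect(k); print(rr)
ctr=[]
for v in (20,50,80,100):
    xs=np.where(m[v])[0]; ctr.append((x0+xs.mean(),y0+v)); print(v,xs.min(),xs.max())
print(onz(c,ctr,74))
print(onz(c,[(251,y0+rr[1]-.5),(251,y0+rr[1]+rr[3]-.5)],74))
# rack corners at wall tops/ z
E
```

```text
['..............................', '..............................', '..........############........', '.........#############........', '.........############.........', '........#############.....#...', '........#############....##...', '.........############....#....', '........#############.........', '........#############.........', '........#############..####...', '........#############.........', '........#############.........', '........#############.........', '###########################...']
(0, 11, 27, 99)
20 9 21
50 8 20
80 8 26
100 0 26
[[ 610.52083318 -103.15678342   74.        ]
 [ 609.52975307 -127.79769994   74.        ]
 [ 611.4071084  -153.73617212   74.        ]
 [ 608.33083967 -171.80248108   74.        ]]
[[ 610.57324796  -95.6088953    74.        ]
 [ 609.98284347 -180.61135397   74.        ]]
```

Emit:
servo_tool(steps=[[0.035,-0.077,0.4,0,0,0,50],[0.035,-0.077,0.8,0,0,0,50],[0.035,-0.077,0.95,0,0,0,50],[0.035,-0.077,0.95,0,0,0,50],[0.035,-0.077,0.95,0,0,0,50],[0.035,-0.077,0.95,0,0,0,50]])

```text
time: 3.35
tcp_pos: [612.3, -134.7, 94.9]
orientation: [0.001, 0.707, 0.708, 0.001]
wrist_force: [0.5, 0.0, -0.2]
finger_gap: 50.4
grip_force: 0.0
```

```bash
python3 - <<'E'
from h import *
c=cam('wrist'); pickle.dump(c,open('w2.pkl','wb')); im=c['color']; cv2.imwrite('pics/w2.png',im)
print(manip.state()['tcp_pos'],manip.state()['finger_gap'])
print(proj(c,[[610,-97,74],[610,-177,74]]))
E
```

```text
[ 612.18073939 -134.48550212   94.73438373] 50.24095871496587
[[256.02084341 164.61756383]
 [256.11514795 293.31624245]]
```

View pics/w2.png

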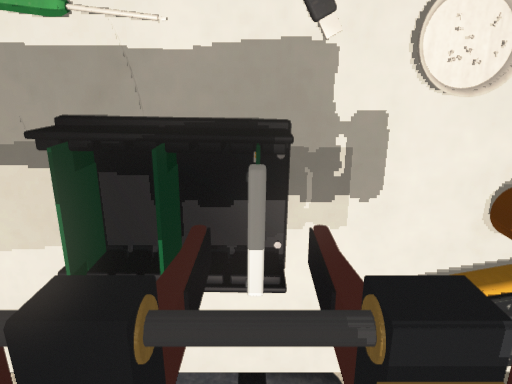

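Emit:
servo_tool(steps=[[-0.026,-0.016,0.2,0,0,0,50],[-0.026,-0.016,0.38,0,0,0,50],[-0.026,-0.016,0.457,0,0,0,50],[-0.026,-0.016,0.457,0,0,0,50],[-0.026,-0.016,0.457,0,0,0,30],[-0.026,-0.016,0.457,0,0,0,15],[-0.026,-0.016,0.457,0,0,0,0],[-0.026,-0.016,0.457,0,0,0,0],[-0.026,-0.016,0.457,0,0,0,0],[-0.026,-0.016,0.457,0,0,0,0]])

```text
time: 4.4
tcp_pos: [609.8, -136.6, 47.2]
orientation: [0.0, 0.706, 0.708, 0.001]
wrist_force: [1.8, -0.8, -0.4]
finger_gap: 9.5
grip_force: 30.0
```

Emit:
servo_tool(steps=[[0,0,-0.1,0,0,0,0],[0,0,-0.25,0,0,0,0],[0,0,-0.4,0,0,0,0],[0,0,-0.55,0,0,0,0],[0,0,-0.7,0,0,0,0],[0,0,-0.85,0,0,0,0],[0,0,-1,0,0,0,0],[0,0,-1,0,0,0,0],[0,0,-1,0,0,0,0],[0,0,-1,0,0,0,0]])

```text
time: 5.4
tcp_pos: [608.5, -136.6, 146.2]
orientation: [-0.001, 0.706, 0.708, -0.0]
wrist_force: [-0.5, -1.1, -0.4]
finger_gap: 9.9
grip_force: 30.0
```

```bash
python3 - <<'E'
from h import *
c=cam('side'); im=c['color']
w=cam('wrist'); print(manip.state()['tcp_pos'])
t=pickle.load(open('top0.pkl','rb'))['color']
cv2.imwrite('pics/lift.png',np.hstack([im[60:310,150:400],w['color'][130:380,130:380]]))
E
```

```text
[ 608.55009463 -136.56962     145.98892012]
```

View pics/lift.png

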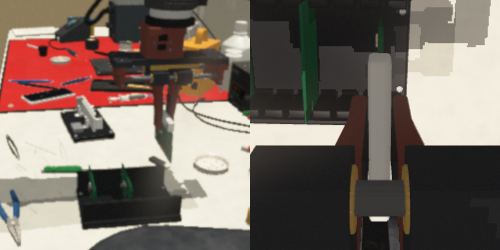

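Emit:
servo_tool(steps=[[0.2,-0.06,-0.05,0,0,0,0],[0.4,-0.12,-0.1,0,0,0,0],[0.6,-0.18,-0.15,0,0,0,0],[0.79,-0.24,-0.15,0,0,0,0]])

```text
time: 5.9
tcp_pos: [584.8, -56.7, 162.0]
orientation: [-0.0, 0.706, 0.708, 0.0]
wrist_force: [0.6, 0.4, -0.7]
finger_gap: 9.8
grip_force: 30.0
```

Emit:
servo_tool(steps=[[0.2,-0.06,0,0,0,0,0],[0.4,-0.12,0,0,0,0,0],[0.6,-0.18,0,0,0,0,0],[0.79,-0.24,0,0,0,0,0]])

```text
time: 6.3
tcp_pos: [560.1, 22.2, 161.4]
orientation: [-0.0, 0.706, 0.708, -0.0]
wrist_force: [-0.7, -0.4, -0.3]
finger_gap: 9.9
grip_force: 30.0
```

Emit:
servo_tool(steps=[[0.2,-0.06,0,0,0,-0.03,0],[0.4,-0.12,0,0,0,-0.06,0],[0.6,-0.18,0,0,0,-0.076,0],[0.79,-0.24,0,0,0,-0.076,0],[0.79,-0.24,0,0,0,-0.076,0],[0.79,-0.24,0,0,0,-0.076,0],[0.79,-0.24,0,0,0,-0.076,0]])

```text
time: 7.0
tcp_pos: [536.9, 99.2, 161.9]
orientation: [0.0, 0.663, 0.748, -0.0]
wrist_force: [-0.4, 0.6, -1.5]
finger_gap: 10.0
grip_force: 30.0
```

```bash
python3 - <<'E'
from h import *
c=cam('wrist'); pickle.dump(c,open('w3.pkl','wb')); im=c['color']; cv2.imwrite('pics/w3.png',cv2.resize(im,None,fx=1.5,fy=1.5,interpolation=cv2.INTER_CUBIC))
s=manip.state();print(s['tcp_pos'],s['orientation'],s['grip_force'])
E
```

```text
[536.96418339  99.03476517 161.85431221] [ 2.10353965e-04  6.63375083e-01  7.48286981e-01 -2.21469004e-04] 29.97944265604019
```

View pics/w3.png

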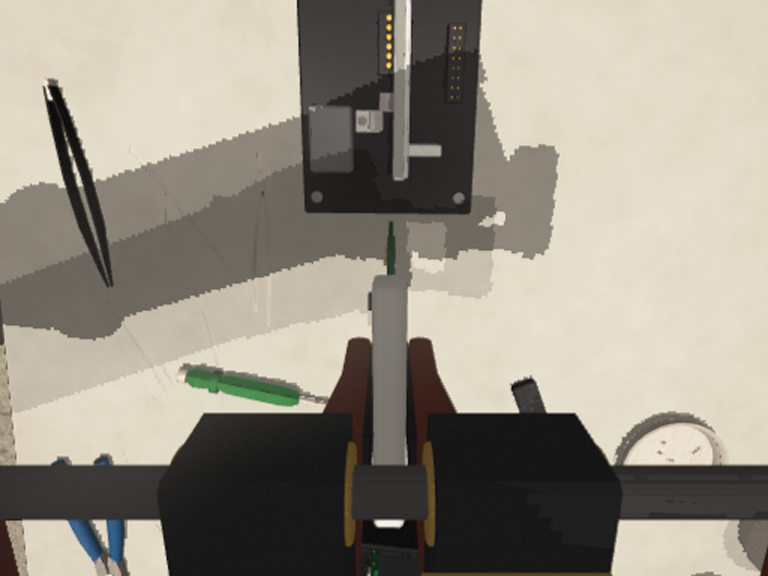

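```bash
python3 - <<'E'
from h import *
c=pickle.load(open('w3.pkl','rb')); im=c['color']; s=manip.state(); T=s['tcp_pos']
h=cv2.cvtColor(im,cv2.COLOR_BGR2HSV)
m=((h[...,0]>12)&(h[...,0]<32)&(h[...,1]>110)&(h[...,2]>110)).astype(np.uint8)
m[:, :245]=0;m[:,275:]=0;m[60:]=0
n,l,st,ce=cv2.connectedComponentsWithStats(m); print(st[1:,4],ce[1:].round(1).tolist())
P=onz(c,ce[1:],26);print('pins',P.round(1).tolist(),P.mean(0))
# base lower corners
d=(im.max(2)<90).astype(np.uint8)
for col in (215,235,255,275,300,310):
    ys=np.where(d[100:170,col])[0]; print(col,ys.max()+100, onz(c,[(col,ys.max()+100.5)],14).round(1))
for row in (15,60,100,130):
    xs=np.where(d[row])[0]; xs=xs[(xs>190)&(xs<330)]; L,Rr=xs.min()-.5,xs.max()+.5
    print(row,L,Rr,onz(c,[(L,row),(Rr,row)],14).round(1).tolist())
# rail in hand
ztop=T[2]+26.8
g=im.min(2)
for row in (195,215,235,255,270):
    xs=np.where(g[row,240:285]>95)[0]+240; print(row,xs.min(),xs.max(),onz(c,[((xs.min()+xs.max())/2,row)],ztop).round(1))
print('railend',onz(c,[(259.5,184)],ztop),'corner',onz(c,[(260.7,148)],T[2]-39.2))
a=np.array(s['orientation']);X=R.from_quat(a[[1,2,3,0]]).as_matrix();print(X.round(3).tolist(),T)
E
```

```text
[15 15 16 15 16 16] [[258.7, 11.3], [258.7, 17.7], [258.6, 24.2], [258.7, 30.7], [258.5, 37.0], [258.5, 43.0]]
pins [[519.8, 232.3, 26.0], [520.3, 227.8, 26.0], [520.8, 223.1, 26.0], [521.4, 218.5, 26.0], [521.8, 213.9, 26.0], [522.3, 209.5, 26.0]] [521.06457461 220.83936165  26.        ]
215 141 [[493.2 124.5  14. ]]
235 141 [[511.  126.7  14. ]]
255 142 [[529. 128.  14.]]
275 142 [[546.9 130.2  14. ]]
300 142 [[569.2 132.9  14. ]]
310 142 [[578.2 134.   14. ]]
15 198.5 319.5 [[471.1, 225.8, 14.0], [568.9, 237.8, 14.0]]
60 199.5 317.5 [[474.4, 191.6, 14.0], [573.1, 203.6, 14.0]]
100 201.5 315.5 [[478.5, 159.2, 14.0], [576.9, 171.2, 14.0]]
130 202.5 314.5 [[481.3, 133.4, 14.0], [580.3, 145.5, 14.0]]
195 240 284 [[533.2 134.7 188.7]]
215 240 284 [[534.3 126.  188.7]]
235 249 270 [[534.4 116.8 188.7]]
255 249 269 [[535.3 107.5 188.7]]
270 249 269 [[536.2 100.2 188.7]]
railend [[531.65945704 139.26280479 188.65431221]] corner [[531.99112129 142.52351593 122.65431221]]
[[-0.12, 0.993, 0.0], [0.993, 0.12, -0.001], [-0.001, -0.0, -1.0]] [536.96418339  99.03476517 161.85431221]
```

Emit:
servo_tool(steps=[[0.2,0,0,0,0,0.0045,0],[0.4,-0.01,0,0,0,0.0045,0],[0.6,-0.01,0,0,0,0.0045,0],[0.8,-0.012,0,0,0,0.0045,0],[0.95,-0.012,0,0,0,0.0045,0],[0.95,-0.012,0,0,0,0.0045,0]])

```text
time: 7.65
tcp_pos: [523.7, 196.2, 162.1]
orientation: [-0.0, 0.665, 0.747, 0.0]
wrist_force: [0.5, 0.0, -0.7]
finger_gap: 9.8
grip_force: 30.0
```

Emit:
servo_tool(steps=[[0.1,0,0.15,0,0,0,0],[0.15,0,0.3,0,0,0,0],[0.2,0,0.45,0,0,0,0],[0.2,0,0.54,0,0,0,0],[0.2,0,0.54,0,0,0,0],[0.2,0,0.54,0,0,0,0]])

```text
time: 8.25
tcp_pos: [521.7, 213.8, 107.8]
orientation: [-0.0, 0.666, 0.746, -0.0]
wrist_force: [-0.0, 0.6, -0.8]
finger_gap: 10.0
grip_force: 30.0
```

```bash
python3 - <<'E'
from h import *
s=manip.state();c=cam('wrist'); pickle.dump(c,open('w4.pkl','wb')); im=c['color']; cv2.imwrite('pics/w4.png',cv2.resize(im[0:260,120:400],None,fx=2.1,fy=2.1,interpolation=cv2.INTER_CUBIC))
print(s['tcp_pos'],s['orientation'],s['grip_force'],s['wrist_force'])
E
```

```text
[521.73172439 213.75196269 107.79983981] [-1.57941832e-05  6.65652013e-01  7.46262233e-01 -2.77119368e-04] 29.979539215564728 [-0.03599353  0.6238067  -0.83914175]
```

View pics/w4.png

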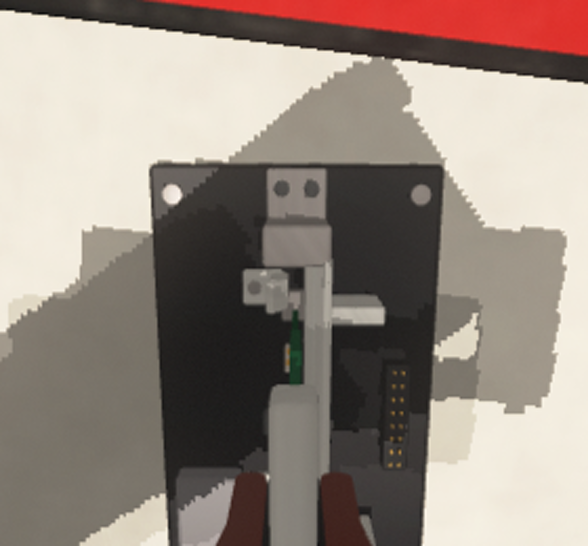

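```bash
python3 - <<'E'
from h import *
c=pickle.load(open('w4.pkl','rb')); s=manip.state(); T=s['tcp_pos']; a=np.array(s['orientation']);X=R.from_quat(a[[1,2,3,0]]).as_matrix()
def loc(u,v,z): 
    P=onz(c,[(u/2.1+120,v/2.1)],z)[0]; return ((P-T)@X).round(1)
for n,u,v,z in [('stopL',263,265,58),('stopR',331,265,58),('stop far L',265,224,58),('plateend L',305,262,57),('plateend R',331,262,57),('plate L low',305,380,57),('plate R low',329,380,57),
 ('railend',294,386,T[2]+26.8),('railL',270,420,T[2]+26.8),('railR',319,420,T[2]+26.8),('corner',295,312,T[2]-39.2),('guide inner',288,285,42),('baseL',152,166,14),('baseR',442,166,14)]:
    print(n,loc(u,v,z))
h=cv2.cvtColor(c['color'],cv2.COLOR_BGR2HSV)
E
```

```text
stopL [54.9 -9.4 50.2]
stopR [54.9 10.2 50.2]
stop far L [66.5 -8.7 50.2]
plateend L [55.7  2.7 51.2]
plateend R [55.7 10.3 51.2]
plate L low [20.2  2.9 51.2]
plate R low [20.2 10.2 51.2]
railend [ 40.4  -0.5 -26.8]
railL [ 33.5  -5.2 -26.8]
railR [ 33.5   4.4 -26.8]
corner [43.2 -0.2 39.2]
guide inner [46.9 -2.3 66.2]
baseL [ 82.9 -48.2  94.2]
baseR [83.  49.3 94.3]
```

Emit:
servo_tool(steps=[[0,0.006,0,0,0,0,0],[0,0.006,0.1,0,0,0,0],[0,0.006,0.2,0,0,0,0],[0,0.006,0.28,0,0,0,0],[0,0.006,0.35,0,0,0,0],[0,0.006,0.4,0,0,0,0],[0,0.006,0.4,0,0,0,0],[0,0.006,0.4,0,0,0,0],[0,0.006,0.4,0,0,0,0]])

```text
time: 9.2
tcp_pos: [522.5, 214.5, 68.3]
orientation: [0.0, 0.665, 0.746, 0.0]
wrist_force: [0.8, 0.3, -0.3]
finger_gap: 10.0
grip_force: 30.0
```

Emit:
servo_tool(steps=[[0,0,0.018,0,0,0,0],[0,0,0.018,0,0,0,0],[0,0,0.018,0,0,0,0],[0.02,0,0.018,0,0,0,0],[0.04,0,0.018,0,0,0,0],[0.05,0,0.018,0,0,0,0],[0.05,0,0.018,0,0,0,0],[0.05,0,0.018,0,0,0,0]])

```text
time: 10.0
tcp_pos: [521.6, 219.3, 66.2]
orientation: [0.0, 0.665, 0.746, -0.0]
wrist_force: [-0.5, 0.1, -0.6]
finger_gap: 9.9
grip_force: 30.0
```

Emit:
servo_tool(steps=[[0.005,0,0,0,0,0,0],[0.01,0,0,0,0,0,0],[0.01,0,0,0,0,0,0],[0.01,0,0,0,0,0,0]])

```text
time: 10.4
tcp_pos: [521.5, 220.2, 66.1]
orientation: [0.0, 0.665, 0.746, -0.0]
wrist_force: [-0.1, -0.4, -1.2]
finger_gap: 10.1
grip_force: 30.0
```

Emit:
servo_tool(steps=[[0.005,0,0,0,0,0,0],[0.01,0,0,0,0,0,0],[0.01,0,0,0,0,0,0],[0.01,0,0,0,0,0,0]])

```text
time: 10.8
tcp_pos: [521.4, 221.3, 66.1]
orientation: [-0.0, 0.665, 0.746, -0.0]
wrist_force: [-0.5, 0.2, -1.2]
finger_gap: 9.5
grip_force: 30.0
```

Emit:
servo_tool(steps=[[0.005,0,0,0,0,0,0],[0.01,0,0,0,0,0,0],[0.01,0,0,0,0,0,0],[0.01,0,0,0,0,0,0]])

```text
time: 11.2
tcp_pos: [521.3, 222.3, 66.2]
orientation: [0.0, 0.665, 0.746, -0.0]
wrist_force: [0.2, 0.5, -0.7]
finger_gap: 10.0
grip_force: 30.0
```

Emit:
servo_tool(steps=[[0.005,0,0,0,0,0,0],[0.01,0,0,0,0,0,0],[0.01,0,0,0,0,0,0],[0.01,0,0,0,0,0,0]])

```text
time: 11.6
tcp_pos: [521.2, 223.3, 66.2]
orientation: [0.0, 0.665, 0.746, 0.0]
wrist_force: [0.5, 0.0, -0.8]
finger_gap: 9.7
grip_force: 30.0
```

Emit:
servo_tool(steps=[[0.005,0,0,0,0,0,0],[0.005,0,0,0,0,0,0],[0.005,0,0,0,0,0,0]])

```text
time: 11.9
tcp_pos: [521.1, 223.8, 66.2]
orientation: [0.0, 0.665, 0.746, 0.0]
wrist_force: [0.9, -0.4, 0.2]
finger_gap: 9.8
grip_force: 30.0
```

Emit:
servo_tool(steps=[[0.005,0,0,0,0,0,0],[0.01,0,0,0,0,0,0],[0.01,0,0,0,0,0,0],[0.01,0,0,0,0,0,0]])

```text
time: 12.3
tcp_pos: [521.1, 224.1, 66.1]
orientation: [0.0, 0.666, 0.746, -0.0]
wrist_force: [0.0, -3.4, -0.7]
finger_gap: 9.3
grip_force: 30.0
```

Emit:
servo_tool(steps=[[0.005,0,0,0,0,0,0],[0.005,0,0,0,0,0,0],[0.005,0,0,0,0,0,0]])

```text
time: 12.6
tcp_pos: [521.1, 224.2, 66.1]
orientation: [0.0, 0.666, 0.746, -0.001]
wrist_force: [0.5, -4.6, 2.6]
finger_gap: 9.9
grip_force: 30.0
```

Emit:
servo_tool(steps=[[0.005,0,0,0,0,0,0],[0.01,0,0,0,0,0,0],[0.015,0,0,0,0,0,0],[0.015,0,0.01,0,0,0,0],[0.015,0,0.02,0,0,0,0],[0.015,0,0.02,0,0,0,0],[0.015,0,0.02,0,0,0,0]])

```text
time: 13.3
tcp_pos: [521.3, 224.4, 64.3]
orientation: [0.001, 0.666, 0.746, -0.001]
wrist_force: [1.2, -7.6, 4.5]
finger_gap: 9.7
grip_force: 30.0
```

Emit:
servo_tool(steps=[[0,0,0.01,0,0,0,0],[0,0,0.02,0,0,0,0],[0,0,0.02,0,0,0,0],[0,0,0.02,0,0,0,0]])

```text
time: 13.7
tcp_pos: [521.4, 224.4, 62.6]
orientation: [0.001, 0.666, 0.746, -0.001]
wrist_force: [-0.5, -8.2, 7.7]
finger_gap: 9.4
grip_force: 30.0
```

Emit:
servo_tool(steps=[[0.005,0,0.005,0,0,0,0],[0.01,0,0.01,0,0,0,0],[0.01,0,0.015,0,0,0,0],[0.01,0,0.015,0,0,0,0],[0.01,0,0.015,0,0,0,0]])

```text
time: 14.2
tcp_pos: [521.6, 224.5, 61.4]
orientation: [0.002, 0.666, 0.746, -0.001]
wrist_force: [0.1, -11.2, 11.0]
finger_gap: 10.1
grip_force: 30.0
```

Emit:
servo_tool(steps=[[0,0,0.005,0,0,0,0],[0,0,0.01,0,0,0,0],[0,0,0.01,0,0,0,0],[0,0,0.01,0,0,0,0]])

```text
time: 14.6
tcp_pos: [521.8, 224.5, 61.1]
orientation: [0.002, 0.666, 0.746, -0.001]
wrist_force: [-1.8, -11.4, 17.7]
finger_gap: 9.6
grip_force: 30.0
```

Emit:
servo_tool(steps=[[0.005,0,0.004,0,0,0,0],[0.005,0,0.004,0,0,0,0],[0.005,0,0.004,0,0,0,0],[0.005,0,0.004,0,0,0,0],[0.005,0,0.004,0,0,0,0]])

```text
time: 15.1
tcp_pos: [521.9, 224.6, 60.9]
orientation: [0.002, 0.667, 0.745, -0.002]
wrist_force: [-3.1, -14.1, 19.9]
finger_gap: 9.4
grip_force: 30.0
```

```bash
python3 - <<'E'
from h import *
s=manip.state();c=cam('wrist'); w=cam('side'); im=c['color']
A=cv2.resize(im[60:260,160:360],(400,400),interpolation=cv2.INTER_CUBIC); B=cv2.resize(w['color'][120:220,190:290],(400,400),interpolation=cv2.INTER_CUBIC)
cv2.imwrite('pics/fin.png',np.hstack([A,B]))
for k in('time','tcp_pos','wrist_force','torque','grip_force','qd'): print(k,np.round(s[k],3))
E
```

```text
time 15.1
tcp_pos [521.912 224.579  60.912]
wrist_force [ -3.065 -14.127  19.926]
torque [-2.994  0.63  -0.003]
grip_force 30.002
qd [ 0.     0.001  0.001  0.002  0.003 -0.001 -0.001]
```

View pics/fin.png

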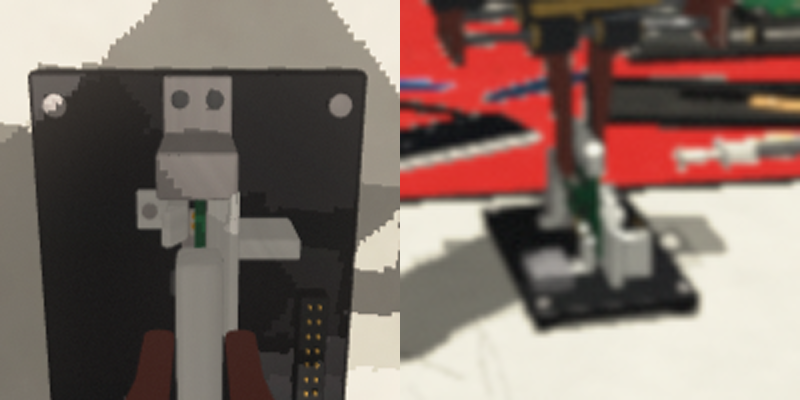

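Emit:
servo_tool(steps=[[0,0,0,0,0,0,0],[0,0,0,0,0,0,0],[0,0,0,0,0,0,0],[0,0,0,0,0,0,0],[0,0,0,0,0,0,0],[0,0,0,0,0,0,0],[0,0,0,0,0,0,0],[0,0,0,0,0,0,0]])

```text
time: 16.0
tcp_pos: [521.9, 224.6, 60.9]
orientation: [0.002, 0.667, 0.745, -0.002]
wrist_force: [-1.6, -13.6, 20.3]
finger_gap: 10.2
grip_force: 30.0
```

Steady: about 14 N sideways and 20 N down, with no creep.

```bash
python3 -c "
from cell import manip
print(manip.job_done())"
```

```text
the job is handed in; nothing more can be done
None
```

I put the card in the jig and handed the job in at about 16 s, still gripped and pressed into the corner, with steady wrist readings of about 14 N sideways and 20 N down. The hand-in returned no verdict, and that it is fully home on the foot stops is inferred from height and force, not seen.

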